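# Set out the oiling place for a watch movement

## Robot

A 6-joint arm with a two-finger parallel gripper is mounted at the origin on the work surface. World frame = base frame: x ahead of the robot, y to its left, z up, the work surface at z = 0. Lengths are in mm, angles in rad, forces in N, time in s.
With the tool pointing down it reaches from about 300 to 1000 mm from the base axis. Payload 5.1 kg.
Tool frame: the origin (TCP) lies at the very end of the fingers, on their centre line; the grasp point (between the pads) lies 19 mm behind it (ctrl.grip_depth is the distance from the TCP to the grasp point, in mm); y points along the fingers, x is the direction in which the jaws open and shut, and the axes are right-handed (so a half turn about y gives the same grasp; the last joint's range is limited). The gripper opens to 95 mm and grips with 3 to 60 N. Pads are 20 mm wide; open, the fingers measure 119 mm over their backs; the gripper's body (75 mm by 180 mm) begins 59 mm behind the grasp point.
Start: joints at [1.238, 0.124, 1.65, -0, 1.367, -0.083], TCP at [160.709, 629.807, 193.156] pointing down, gripper open.
Joint ranges: [-2.61, 2.61], [-1.02, 2.33], [0.03, 2.71], [-1.35, 4.49], [0.32, 2.68], [-2.91, 2.91]. Speed limits (rad/s): [2.57, 2.57, 3.14, 3.14, 3.14, 3.14].

## Interface

Orientations are given as a rotation vector (axis times angle).
In Python, from rig import ctrl gives the robot as it stands. Calls block until the motion is done:
- ctrl.move_to(position, orientation): joint-space move of the TCP to a pose.
- ctrl.move_linear(position, frame=None, rate=150): straight line of the TCP; frame=None keeps the orientation; rate is the mean speed in mm/s.
- ctrl.set_joints(angles): joint-space move.
- ctrl.grip(opening, grip_force=None): opening from 0.0 (shut) to 1.0 (fully open); grip_force is the grip in N (None keeps the last); returns when the fingers have stopped.
- ctrl.wait(seconds).
- ctrl.ik(position, orientation): joint angles nearest the present ones, or None.
- ctrl.read_state(): the state.
- ctrl.snapshot(name): name is "scene" or "top" or "wrist"; returns the picture (480x640x3 uint8, blue, green, red); there is no depth.
- ctrl.camera_info(name): a dict with "fov_y" (degrees; the focal length in pixels is half the picture's height over the tangent of half this angle, whatever the lens; pixels are square), "cx", "cy" (the principal point, pixels), "dist" ([k1, k2, p1, p2, k3] as OpenCV has them; the pictures are not rectified), "cam_to_world" (4x4, takes a point from camera to world coordinates). Camera axes: x right, y down, z forward; pixel columns grow to the right and rows downward; lengths in mm; the calibration is good to about 2 mm. A picture is of the moment at which its call begins: read the wrist's pose just before it. camera_info takes no time and is no camera call; for the wrist camera it gives the pose at the moment of the call.
A pose or a line that the arm cannot do raises ctrl.PlanningError and nothing moves.
- ctrl.close_job(): hands the job in, once; it reports no verdict.
The state is a dict: "t": time; "qpos": joint angles; "joint_velocities": joint speeds; "joint_torque": joint torques, N m; "tcp_pos": TCP position; "eef_rot": TCP orientation; "wrist_force": force on the tool from outside, world axes, zero at the start; "moment": the same for the moment, N m; "width": opening from 0.0 (shut) to 1.0 (fully open).
Only numpy, scipy, OpenCV 4.12 (cv2) and the standard library are available. Lean on these libraries where they do the work, as an engineer would, in place of code of your own. Each camera call takes 0.05 s, during which the arm holds its last target. There are 200 camera calls.

## Task

Set out the kit from the black tray on the green bench mat, keeping the oil cups and the movement upright: put the movement holder on the middle of the round base, the white parts dish flat on the mat directly to the left of that base (parallel to the mat's near edge, about 2 to 3 cm between dish and base), and the clear dust cover down over the dish. Stand the red and the blue oil cup on the mat, each in line with the oiler of its own colour and with its centre about 3 cm in front of the end of that oiler's handle. Leave the green cup where it is in the tray; there is no oiler for it today.

Things in the scene. Friction and masses are not known exactly. Their poses are not given: they have to be found in the camera images.
- mat: Fixed green bench mat with a pale border line, 270 x 300 x 3 mm. Origin: centre of its underside, on the bench; its top is 3 mm up. x points away from the robot (within 0.12 rad), y to the left along its near edge, z up. On the bench to its left or right lies the black kit tray: 232 x 332 mm, floor 6 mm above the bench, walls 6 mm thick, 14 mm high.
- base: Fixed round assembly base on the near half of the mat: aluminium disc with a black rubber top, 80 mm diameter, 12 mm high. Origin: centre of its underside, on the mat's top; z up, x and y as the mat's. Its top is 12 mm above its origin.
- oiler_red: Fixed oiler with a red handle, lying level on an aluminium rest (13 mm high) on the mat's far half. Origin: on its axis at the near end of the handle, 14.5 mm above the mat's top. x runs along the oiler to its steel tip, away from the robot, as the mat's x; y left, z up. Handle 72 mm long, 9 mm thick; 115 mm in all. 'In front' is -x. The rest begins 20 mm behind the handle end.
- oiler_blue: Fixed oiler with a blue handle, otherwise the same as the red one: origin on the axis at the near end of the handle, x towards the tip, parallel to the mat's x.
- cup_red: Loose round oil cup with a red lid, standing in the black tray: white body 29 mm diameter up to 12 mm, lid 30 mm diameter from 12 to 21 mm, small knob to 26 mm. About 35 g. Origin: centre of its underside, z up. Grasp from above across the diameter.
- cup_blue: Loose round oil cup with a blue lid, same form and size as the red one. Origin: centre of its underside, z up.
- cup_green: Loose round oil cup with a green lid, same form and size, in the tray; it stays there. Origin: centre of its underside, z up.
- holder: Loose movement holder in the tray: round aluminium block, 44 mm diameter, 16 mm high, with a brass watch movement in its top, rising to 21 mm, and a thin winding stem 3.5 mm past the rim at 17 mm height (look only, not felt). About 70 g. Origin: centre of its underside, z up. Grasp across the diameter.
- dish: Loose round white parts dish in the tray with small wheels and screws lying in it: 52 mm diameter at the rim, 49 mm at the foot, 14 mm high. About 45 g. Origin: centre of its underside, z up. Grasp across the outside.
- cover: Loose clear dust cover (bell), mouth down in the tray: 68 mm outer diameter, white line round the rim, 62 mm inner diameter, 28 mm inner height, bell top at 31 mm; black knob on top, 16 mm diameter from 37 to 50 mm height, 9 mm neck below. About 60 g. Origin: centre of its mouth, z up. Lift by the knob. Over the dish it stands on the mat with about 5 mm play all round.

How it is judged (in metres and radians):
At the end, for the whole second after the job is handed in: Holder on base within 12 mm; dish on mat 78-118 mm left of base centre, within 18 mm in x; cover on mat over dish, within 8 mm; red and blue cup on mat, centre 17-45 mm before own handle end, within 12 mm of its line; green cup within 20 mm of its start; all upright, released, at rest (horizontal distance between holder and base below 0.012 m and z of holder in the frame of base between 0.009 and 0.015 m and angle between each of holder, dish, cover, cup_red, cup_blue, cup_green's own z axis and vertical below 0.1 rad and linear speed of each of holder, dish, cover, cup_red, cup_blue below 0.01 m/s and y of dish in the frame of base between 0.078 and 0.118 m and x of dish in the frame of base between -0.018 and 0.018 m and z of each of dish, cover, cup_red, cup_blue in the frame of mat below 0.006 m and horizontal distance between cover and dish below 0.008 m and y of cup_red in the frame of oiler_red between -0.012 and 0.012 m and x of cup_red in the frame of oiler_red between -0.045 and -0.017 m and y of cup_blue in the frame of oiler_blue between -0.012 and 0.012 m and x of cup_blue in the frame of oiler_blue between -0.045 and -0.017 m and distance of cup_green from where it was at the start of the episode below 0.02 m); the robot touches nothing.
It fails at once if an oil cup is tipped (more than 0.6 rad) (angle between any of cup_red, cup_blue, cup_green's own z axis and vertical above 0.6 rad).
It fails at once if the movement holder is tipped (more than 0.6 rad) (angle between holder's own z axis and vertical above 0.6 rad).
It also fails if it takes over 128 s, if anything falls off the work surface, if the arm or the gripper's body presses on something with over 40 N, if the wrist force passes 120 N, or if a joint passes its speed limit or range.

## Working session

There is one attempt and no reset: what is moved stays moved. The work goes in short steps, each a Python script; the robot and the scene stay as the last script left them, time stands still between calls to the robot, and variables do not carry over. Pictures are saved under pics/ and viewed, about 12 in all and at most 16, crops included, and the job is handed in when it is done.

```bash
mkdir -p pics
python3 - <<'E'
from rig import ctrl
import cv2,numpy as np
for n in ["scene","top","wrist"]:
    im=ctrl.snapshot(n); cv2.imwrite(f"pics/{n}0.png",im)
    i=ctrl.camera_info(n); print(n,i["fov_y"],i["cx"],i["cy"],i["dist"]);print(np.round(i["cam_to_world"],3).tolist())
s=ctrl.read_state();print(s["tcp_pos"],s["eef_rot"],s["t"],s["width"])
E
```

```text
scene 44.05775643891556 333.7821350914527 242.71850319633813 [-0.11673366  0.          0.          0.          0.        ]
[[0.263, 0.62, -0.739, 1416.415], [0.965, -0.159, 0.211, -247.753], [0.013, -0.769, -0.64, 847.521], [0.0, 0.0, 0.0, 1.0]]
top 55.801068207551005 324.2403218316958 243.48795500092513 [-0.02837077  0.          0.          0.          0.        ]
[[-0.149, -0.969, 0.198, 393.233], [-0.989, 0.146, -0.029, 17.736], [-0.0, -0.2, -0.98, 732.965], [0.0, 0.0, 0.0, 1.0]]
wrist 63.626310506851404 318.48986443124767 239.55307193255825 [-0.07582043  0.          0.          0.          0.        ]
[[0.248, 0.936, 0.248, 90.172], [0.969, -0.239, -0.066, 647.175], [-0.003, 0.257, -0.967, 381.838], [0.0, 0.0, 0.0, 1.0]]
[160.54955119 629.29738558 192.15318068] [-1.31803201 -1.02218419  1.0245079 ] 0.15 0.9988994046378468
```

View pics/top0.png

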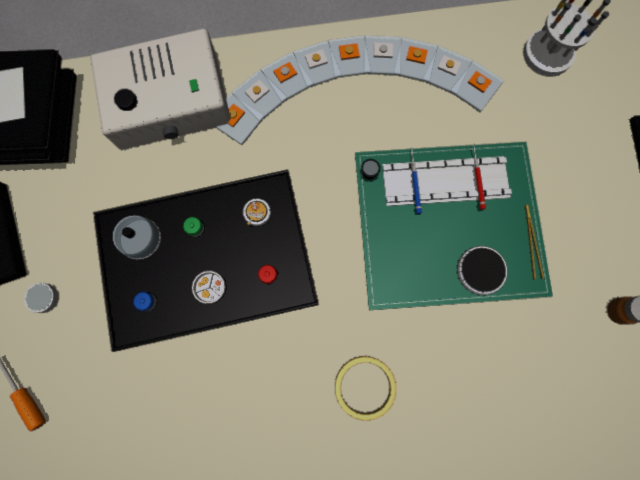

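View pics/wrist0.png

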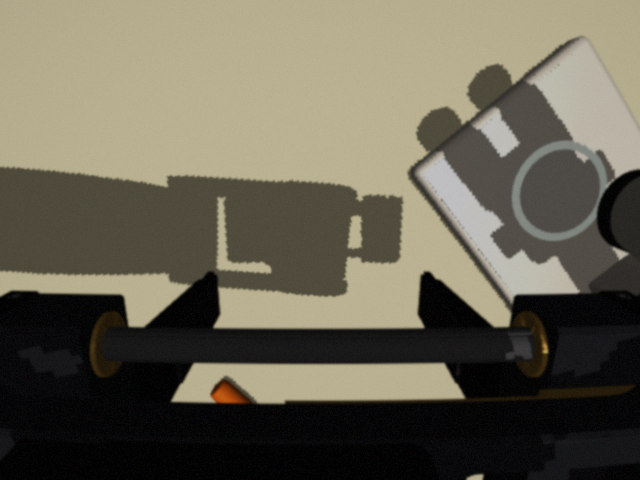

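```bash
cat > h.py <<'E'
from rig import ctrl
import cv2,numpy as np
from scipy.spatial.transform import Rotation as Rot
def cal(n):
    i=ctrl.camera_info(n); f=240/np.tan(np.radians(i["fov_y"])/2)
    return np.array([[f,0,i["cx"]],[0,f,i["cy"]],[0,0,1]]),np.array(i["dist"],float),np.array(i["cam_to_world"])
def ray(c,px,z):
    K,d,T=c; p=cv2.undistortPoints(np.array(px,float).reshape(-1,1,2),K,d).reshape(-1,2)
    v=np.c_[p,np.ones(len(p))]@T[:3,:3].T; o=T[:3,3]
    return (o+v*((z-o[2])/v[:,2])[:,None])[:,:2]
def proj(c,P):
    K,d,T=c; M=np.linalg.inv(T)
    return cv2.projectPoints(np.array(P,float).reshape(-1,1,3),cv2.Rodrigues(M[:3,:3])[0],M[:3,3],K,d)[0].reshape(-1,2)
def hsv(im,lo,hi): return cv2.inRange(cv2.cvtColor(im,cv2.COLOR_BGR2HSV),np.array(lo),np.array(hi))
def red(im): return hsv(im,(0,120,60),(6,255,255))|hsv(im,(173,120,60),(180,255,255))
def blue(im): return hsv(im,(105,120,60),(128,255,255))
def green(im): return hsv(im,(50,150,90),(75,255,255))
def blobs(m,amin=40):
    cs=cv2.findContours(m,cv2.RETR_EXTERNAL,cv2.CHAIN_APPROX_NONE)[0]
    return sorted([c for c in cs if cv2.contourArea(c)>amin],key=cv2.contourArea,reverse=True)
def rv(th):
    c,s=np.cos(th),np.sin(th)
    return Rot.from_matrix(np.array([[c,0,-s],[s,0,c],[0,-1,0]])).as_rotvec()
E
python3 - <<'E'
from h import *
im=cv2.imread("pics/top0.png"); c=cal("top")
for n,f in dict(red=red,blue=blue,green=green).items():
    for b in blobs(f(im),30)[:4]:
        (u,v),sz,a=cv2.minAreaRect(b); print(n,cv2.contourArea(b),np.round([u,v,*sz,a],1),"z27cupTop",ray(c,[(u,v)],25).round(1).tolist())
m=hsv(im,(70,80,30),(95,255,255)); m[:,:330]=0
b=blobs(cv2.morphologyEx(m,cv2.MORPH_CLOSE,np.ones((9,9))),2000)[0]
q=cv2.approxPolyDP(cv2.convexHull(b),12,True).reshape(-1,2);print("mat",q.tolist(),ray(c,q,3).round(1).tolist())
g=cv2.cvtColor(im,cv2.COLOR_BGR2GRAY)
r=np.hypot(*(np.indices(g.shape)[::-1]-np.array([483,270])[:,None,None]))
k=((g<60)&(hsv(im,(0,0,0),(180,110,255))>0)&(r<30)).astype(np.uint8)
b=blobs(k,200)[0]; e=cv2.fitEllipse(b);print("base",e,ray(c,[e[0]],15))
for n,p,z in (("dish",(209,287),20),("holder",(257,212),22)):
    r=np.hypot(*(np.indices(g.shape)[::-1]-np.array(p)[:,None,None]))
    b=blobs(((g>70)&(r<28)).astype(np.uint8),100)[0]; b=cv2.convexHull(b);e=cv2.minEnclosingCircle(b);print(n,e,ray(c,[e[0]],z))
a=cv2.resize(im[165:350,90:320],None,fx=2.5,fy=2.5,interpolation=cv2.INTER_CUBIC)
b=cv2.resize(im[140:310,350:560],None,fx=2.5,fy=2.5,interpolation=cv2.INTER_CUBIC)
cv2.imwrite("pics/a1.png",a);cv2.imwrite("pics/b1.png",b)
E
```

```text
red 259.0 [267. 274.  18.  18.  90.] z27cupTop [[501.2, 92.8]]
red 137.0 [479.7 184.1  34.6   6.   82.1] z27cupTop [[596.5, -271.2]]
blue 254.5 [142. 301.  18.  18.  90.] z27cupTop [[488.0, 291.6]]
blue 116.5 [415.7 188.1  34.5   5.1  83.7] z27cupTop [[605.3, -165.4]]
green 183.0 [191.5 224.5  15.   15.   90. ] z27cupTop [[599.0, 203.4]]
green 43.0 [193.4  84.8   9.9   5.3  76. ] z27cupTop [[846.7, 178.2]]
mat [[525, 142], [551, 295], [370, 309], [356, 153]] [[666.3, -375.4], [401.7, -354.3], [424.1, -60.5], [689.2, -81.7]]
base ((483.0673828125, 269.39508056640625), (40.85519790649414, 43.584049224853516), 133.19456481933594) [[ 458.25546617 -249.32101204]]
dish ((207.91708374023438, 286.9020080566406), 17.02996826171875) [[495.46812132 188.26183947]]
holder ((256.0, 212.0), 14.4223051071167) [[605.00341737  98.25068055]]
```

View pics/a1.png

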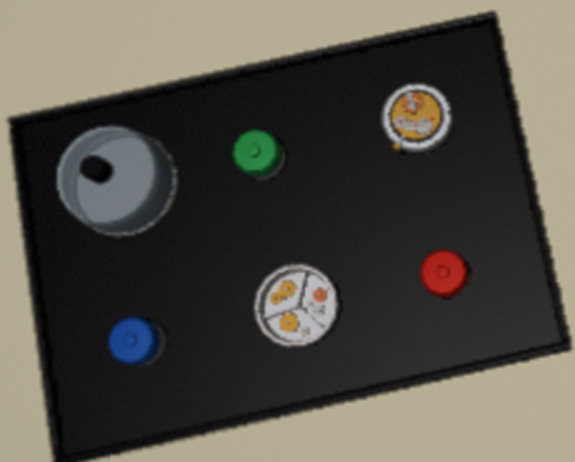

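View pics/b1.png

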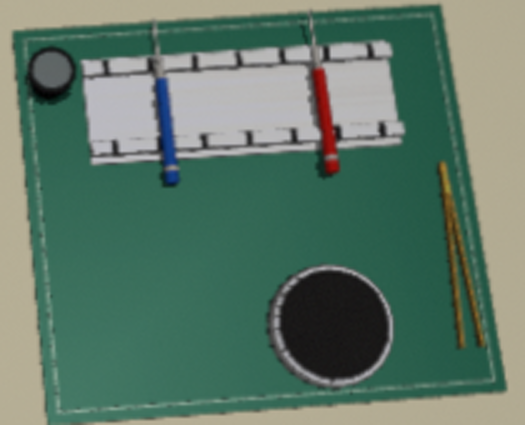

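Run:
```python
from h import *
s=ctrl.read_state(); R=Rot.from_rotvec(s["eef_rot"]).as_matrix(); print(R.round(3).tolist())
T=np.array(ctrl.camera_info("wrist")["cam_to_world"]); off=R.T@(T[:3,3]-s["tcp_pos"]); print("off",off)
for n,p in (("tray",(535,185)),("mat",(545,-218))):
    best=None
    for th in (np.pi/2,-np.pi/2):
        Rt=Rot.from_rotvec(rv(th)).as_matrix(); P=np.array([*p,420.])-Rt@off
        q=ctrl.ik(P,rv(th)); print(n,th,P.round(),None if q is None else np.round(q,2))
        if q is not None and (best is None or abs(q[5])<abs(best[2][5])): best=(P,th,q)
    ctrl.move_to(best[0],rv(best[1])); ctrl.wait(0.2)
    T=cal("wrist"); im=ctrl.snapshot("wrist"); cv2.imwrite(f"pics/w_{n}.png",im); np.savez(f"pics/w_{n}.npz",K=T[0],d=T[1],T=T[2])
    print(ctrl.read_state()["t"], T[2][:3,3])
```

```text
[[0.247, -0.001, -0.969], [0.969, -0.002, 0.247], [-0.002, -1.0, 0.0]]
off [  -0.3944867  -189.67562375   72.63585472]
tray 1.5707963267948966 [608. 185. 230.] [ 0.21  0.07  1.64  0.    1.43 -1.36]
tray -1.5707963267948966 [462. 185. 230.] [ 0.27 -0.24  1.94  0.    1.45  1.84]
2.6583 [534.72173393 185.68506999 419.93719161]
mat 1.5707963267948966 [ 618. -218.  230.] [-0.42  0.11  1.6   0.    1.43 -1.99]
mat -1.5707963267948966 [ 472. -218.  230.] [-0.54 -0.19  1.89  0.    1.44  1.03]
4.9667 [ 544.25103865 -218.32971557  419.96058074]
```

View pics/w_tray.png

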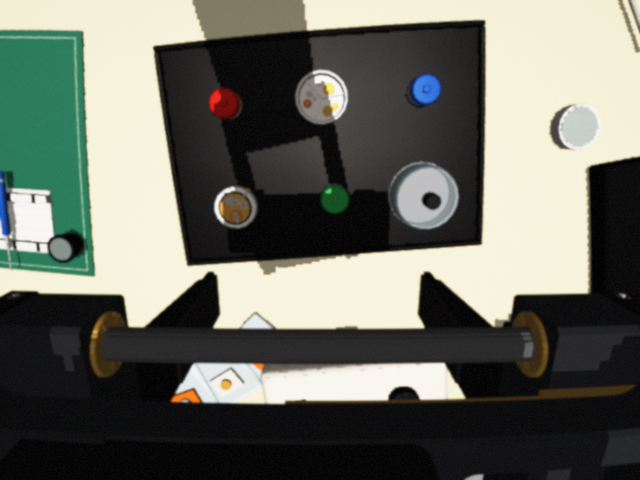

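View pics/w_mat.png

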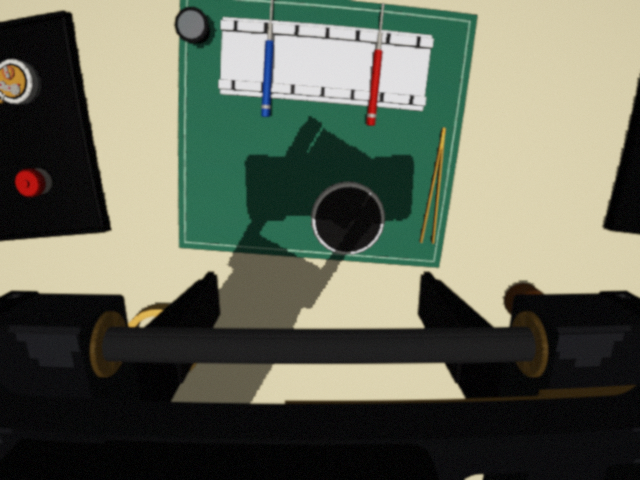

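```bash
cat > m.py <<'E'
from h import *
def L(n): z=np.load(f"pics/w_{n}.npz"); return z["K"],z["d"],z["T"]
def near(m,p,r):
    k=np.zeros_like(m); cv2.circle(k,p,r,255,-1); return m&k
def circ(m):
    b=np.vstack(blobs(m,15)[:3]); return cv2.minEnclosingCircle(cv2.convexHull(b))
ct=cal("top"); it=cv2.imread("pics/top0.png")
cw=L("tray"); iw=cv2.imread("pics/w_tray.png")
def show(n,c,e,z):
    p,r=e; d=ray(c,[(p[0]-r,p[1]),(p[0]+r,p[1])],z); print(n,np.round(p,1),"xy",ray(c,[p],z).round(1)[0],"diam",round(float(np.hypot(*(d[0]-d[1]))),1))
gr=lambda i:cv2.cvtColor(i,cv2.COLOR_BGR2GRAY)
grn=lambda i:hsv(i,(45,120,25),(80,255,255))
for n,f,pt,pw in (("red",red,(267,274),(225,103)),("blue",blue,(143,301),(427,90)),("green",grn,(192,226),(335,199))):
    show(n+" top",ct,circ(near(f(it),pt,15)),25); show(n+" wr",cw,circ(near(f(iw),pw,20)),25)
for n,z,pt,pw in (("dish",20,(209,287),(321,97)),("holder",22,(257,212),(236,207))):
    show(n+" top",ct,circ(near(cv2.inRange(gr(it),90,255),pt,24)),z); show(n+" wr",cw,circ(near(cv2.inRange(gr(iw),90,255),pw,32)),z)
for c,i,p,tag in ((ct,it,(128,232),"top"),(cw,iw,(431,200),"wr")):
    show("knob "+tag,c,circ(near(cv2.inRange(gr(i),0,45),p,12)),56)
show("coverring top",ct,circ(near(cv2.inRange(gr(it),75,255),(136,238),30)),6)
show("coverring wr",cw,circ(near(cv2.inRange(gr(iw),75,255),(424,196),42)),6)
cm=L("mat"); im=cv2.imread("pics/w_mat.png")
for c,i,p,tag,R in ((ct,it,(484,270),"top",32),(cm,im,(348,218),"wr",45)):
    notgreen=255-hsv(i,(60,90,0),(100,255,255))
    show("base "+tag,c,circ(near(cv2.morphologyEx(notgreen,cv2.MORPH_OPEN,np.ones((5,5))),p,R)),15)
for n,f,pt,pm in (("red",red,(481,196),(373,88)),("blue",blue,(417,200),(268,78))):
    for c,i,p,tag,sg in ((ct,it,pt,"top",1),(cm,im,pm,"wr",1)):
        pts=np.vstack(blobs(near(f(i),p,60),8))[:,0,:].astype(float)
        w=ray(c,pts,17.5); k=np.argsort(w[:,0]); print("oiler",n,tag,"near",w[k[:6]].mean(0).round(1),"minx",w[k[0]].round(1),"far",w[k[-4:]].mean(0).round(1), pts[k[0]])
m=hsv(im,(70,80,30),(95,255,255)); b=blobs(cv2.morphologyEx(m,cv2.MORPH_CLOSE,np.ones((25,25))),2000)[0]
q=cv2.approxPolyDP(cv2.convexHull(b),12,True).reshape(-1,2);print("mat",q.tolist(),ray(cm,q,3).round(1).tolist())
E
python3 m.py
```

```text
red top [266.8 273.8] xy [501.6  93.2] diam 30.1
red wr [223.6 102.6] xy [500.9  92.5] diam 31.9
blue top [142.2 300.8] xy [488.4 291.2] diam 30.1
blue wr [425.5  89. ] xy [487.9 289.5] diam 32.2
green top [192.2 225.5] xy [597.2 202.5] diam 31.9
green wr [334.5 198.6] xy [595.9 201.8] diam 31.0
dish top [207.9 286.9] xy [495.5 188.3] diam 52.9
dish wr [322.3  95.9] xy [494.7 189.1] diam 54.4
holder top [256.3 211.9] xy [605.1  97.7] diam 45.3
holder wr [234.4 206.9] xy [605.   97.4] diam 45.0
knob top [127.9 232.2] xy [592.6 293.8] diam 19.7
knob wr [431.1 200. ] xy [592.2 292.8] diam 15.8
coverring top [132.2 234.8] xy [601.9 307.5] diam 68.0
coverring wr [423.4 194.2] xy [593.8 298.7] diam 77.4
base top [481.6 270.7] xy [ 456.5 -246.6] diam 83.7
base wr [347.8 221.9] xy [ 455.7 -250.1] diam 88.5
oiler red top near [ 558.  -269.8] minx [ 557.4 -272.2] far [ 628.1 -275.3] [484. 208.]
oiler red wr near [ 556.7 -269.9] minx [ 556.  -270.5] far [ 627.6 -276.4] [370. 125.]
oiler blue top near [ 566.7 -163.8] minx [ 565.1 -163. ] far [ 635.7 -169.5] [418. 213.]
oiler blue wr near [ 565.6 -165.7] minx [ 564.8 -165.1] far [ 635.3 -169.4] [265. 116.]
mat [[476, 16], [437, 266], [180, 246], [180, 0], [452, 0]] [[664.9, -376.6], [401.6, -354.4], [425.4, -62.0], [679.2, -81.2], [679.1, -351.2]]
```

```bash
cat >> h.py <<'E'
YAW=-0.078; X=np.array([np.cos(YAW),np.sin(YAW)]); Y=np.array([-X[1],X[0]])
BASE=np.array([458.,-249.5]); RED=np.array([556.5,-270.5]); BLUE=np.array([565.,-164.5])
DISH=BASE+98*Y
H=120
def st(tag):
    s=ctrl.read_state(); print(tag,"t",round(s["t"],1),"tcp",np.round(s["tcp_pos"],1),"w",round(s["width"]*95,1),"F",np.round(s["wrist_force"],1)); return s
def goto(p,th,z): ctrl.move_to([*p,z],rv(th))
def pick(p,th,h,op,force,floor=6):
    ctrl.grip(op/95); goto(p,th,H); ctrl.move_linear([*p,floor+h],rate=130); st("down")
    ctrl.grip(0.0,force); s=st("shut"); ctrl.move_linear([*p,H],rate=130); st("up")
def place(p,th,h,op,floor):
    goto(p,th,H); ctrl.move_linear([*p,floor+h+15],rate=150); ctrl.move_linear([*p,floor+h+.5],rate=40); st("at")
    ctrl.grip(op/95); ctrl.wait(.1); ctrl.move_linear([*p,H],rate=130); st("free")
def pic(cam,name):
    c=cal(cam); im=ctrl.snapshot(cam); cv2.imwrite(f"pics/{name}.png",im); return c,im
E
python3 - <<'E'
from h import *
pick((495,188.7),YAW,3.5,72,15)
pic("top","dish_up"); im=cv2.imread("pics/dish_up.png"); s,i2=pic("scene","dish_up_s")
cv2.imwrite("pics/v1.png",np.hstack([cv2.resize(im,(400,300)),cv2.resize(i2,(400,300))]))
E
```

```text
down t 8.2 tcp [495.9 188.8  10.4] w 72.3 F [-0.1  0.9 -0. ]
shut t 9.4 tcp [495.  188.7   9.5] w 0.7 F [-0.4  0.  -0.1]
up t 10.4 tcp [494.3 188.5 118.9] w 0.4 F [ 0.7 -0.6 -0.6]
```

View pics/v1.png

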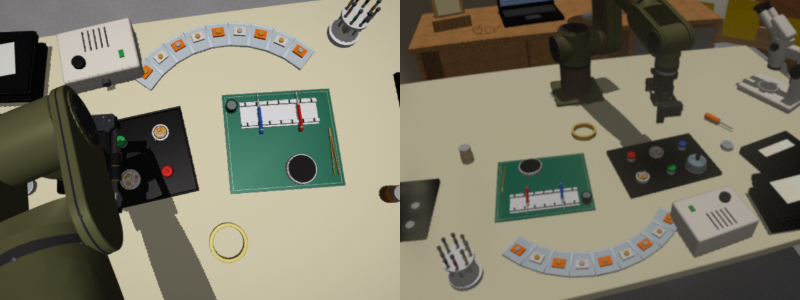

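Run:
```python
from h import *
c,im=pic("wrist","w2"); i2=cv2.imread("pics/dish_up_s.png")[180:340,460:640]
cv2.imwrite("pics/v2.png",np.hstack([cv2.resize(im,(400,300)),cv2.resize(i2,(400,300))]))
i3=cv2.imread("pics/dish_up.png");
```

```text
(no output)
```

View pics/v2.png

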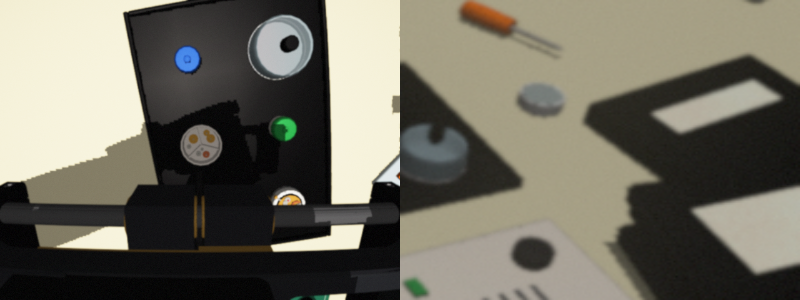

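Run:
```python
from h import *
im=cv2.imread("pics/w2.png"); c=cal("wrist"); s=ctrl.read_state()
g=cv2.cvtColor(im,cv2.COLOR_BGR2GRAY); k=np.zeros_like(g); cv2.circle(k,(320,232),40,255,-1)
for t in (60,80,100):
    b=np.vstack(blobs(cv2.inRange(g,t,255)&k,15)); e=cv2.minEnclosingCircle(b); print(t,e,ray(c,[e[0]],20), "d",ray(c,[(e[0][0]-e[1],e[0][1]),(e[0][0]+e[1],e[0][1])],20))
print(s["tcp_pos"],Rot.from_rotvec(s["eef_rot"]).as_matrix().round(2).tolist(), proj(c,[s["tcp_pos"],[495,188.7,20]]))
cv2.imwrite("pics/v3.png",cv2.resize(im[150:330,200:440],None,fx=3,fy=3))
```

```text
60 ((321.75, 232.0), 33.489837646484375) [[495.79866316 189.13215101]] d [[470.16110429 191.14302049]
 [521.43208935 187.12842178]]
80 ((321.6463317871094, 232.2073211669922), 33.05914306640625) [[495.7067808  188.97496019]] d [[470.39559337 190.96009334]
 [521.01366243 186.99662579]]
100 ((321.6716003417969, 232.24851989746094), 32.606468200683594) [[495.72361671 188.94096985]] d [[470.75874741 190.89887074]
 [520.68435644 186.98964299]]
[494.21231626 188.47177241 118.67352992] [[1.0, -0.0, 0.08], [-0.08, -0.0, 1.0], [-0.0, -1.0, -0.0]] [[319.80928393 278.82743038]
 [320.75588236 232.62371982]]
```

View pics/v3.png

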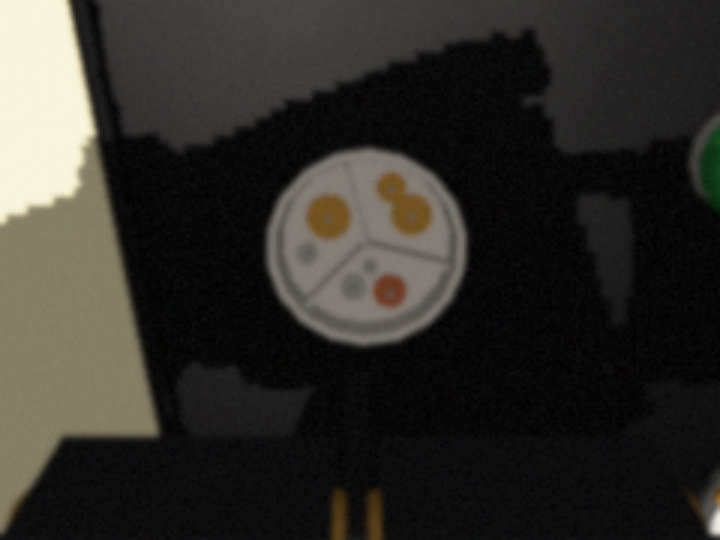

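Run:
```python
from h import *
p=(495.4,189)
ctrl.grip(72/95); ctrl.move_linear([*p,20],rate=150); ctrl.move_linear([*p,7.2],rate=40); ctrl.wait(.15); st("down")
ctrl.grip(0.0,15); st("shut"); c,im=pic("wrist","w4"); c,i2=pic("scene","s4")
cv2.imwrite("pics/v4.png",np.hstack([cv2.resize(im,(400,300)),cv2.resize(i2[60:210,500:600],(200,300))]))
```

```text
down t 13.2 tcp [495.6 189.1   7.4] w 72.2 F [-0.   0.2 -0.4]
shut t 14.4 tcp [495.4 189.    7.2] w 0.4 F [ 0.1 -0.   0.5]
```

View pics/v4.png

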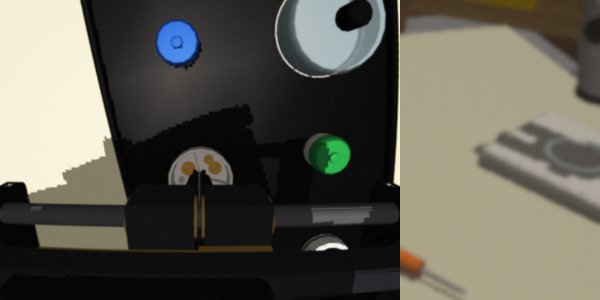

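Run:
```python
from h import *
c=cal("wrist"); s=ctrl.read_state(); t=s["tcp_pos"]; print(t,c[2][:3,3])
P=[t+[0,0,k] for k in (0,5,10,15,20)]; print(proj(c,P).round(0).tolist())
for z in (6,20,0,-10): print(z,proj(c,[[495.4+26*np.cos(a),189+26*np.sin(a),z] for a in np.arange(0,6.2,np.pi/2)]).round(0).tolist())
im=cv2.imread("pics/w4.png")
print("blue",[cv2.minEnclosingCircle(b) for b in blobs(blue(im),100)], proj(c,[[488,290,27],[503,290,27],[473,290,27]]).round(0).tolist())
cv2.imwrite("pics/v5.png",cv2.resize(im[200:330,220:430],None,fx=3.5,fy=3.5,interpolation=cv2.INTER_CUBIC))
```

```text
[495.40022137 189.0016507    7.19777164] [500.50863339 260.69345096 196.85649387]
[[320.0, 279.0], [320.0, 282.0], [320.0, 286.0], [320.0, 290.0], [320.0, 294.0]]
6 [[369.0, 274.0], [316.0, 230.0], [271.0, 282.0], [324.0, 323.0]]
20 [[373.0, 284.0], [316.0, 237.0], [267.0, 292.0], [324.0, 335.0]]
0 [[368.0, 270.0], [316.0, 227.0], [272.0, 278.0], [323.0, 318.0]]
-10 [[366.0, 265.0], [316.0, 223.0], [274.0, 271.0], [323.0, 310.0]]
blue [((283.6395263671875, 67.8720932006836), 37.41676330566406)] [[283.0, 67.0], [319.0, 64.0], [247.0, 70.0]]
```

View pics/v5.png

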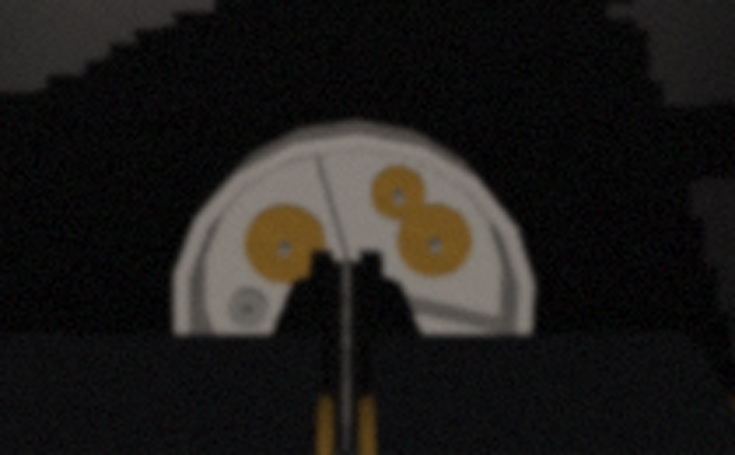

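Run:
```python
from h import *
c=cal("scene"); s=ctrl.read_state(); t=s["tcp_pos"]
u=proj(c,[t,t+[0,0,19],[495.4,189,20],[495.4,189,6]]); print(u.round(1).tolist())
a=cv2.imread("pics/s4.png"); u0,v0=u[0].astype(int)
a=a[v0-60:v0+40,u0-60:u0+60]; cv2.imwrite("pics/v6.png",cv2.resize(a,None,fx=6,fy=6,interpolation=cv2.INTER_CUBIC)); print(u0-60,v0-60)
```

```text
[[409.5, 245.3], [410.3, 238.7], [410.0, 240.9], [409.4, 245.8]]
349 185
```

View pics/v6.png

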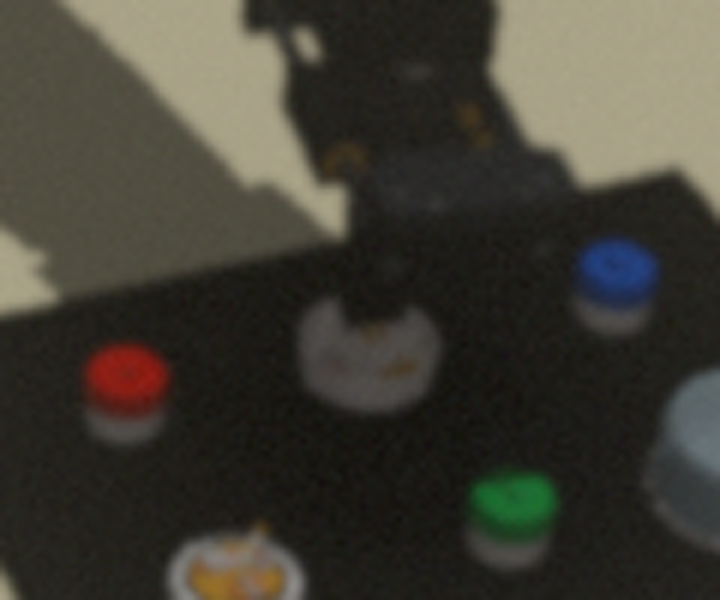

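Run:
```python
from h import *
ctrl.move_linear([495.4,189,60],rate=200)
p=(548,147)
ctrl.move_linear([*p,50],rate=200); ctrl.move_linear([*p,2],rate=120); ctrl.wait(.1); f0=st("start")["wrist_force"]
z=2.
while z>-22:
    z-=1.; ctrl.move_linear([*p,z],rate=40); s=ctrl.read_state()
    if abs(s["wrist_force"][2]-f0[2])>3: break
st("touch %g"%z); ctrl.move_linear([*p,z+10],rate=100); st("end")
```

```text
start t 16.1 tcp [548.8 147.4   3.2] w 0.7 F [0.  0.4 0.4]
touch -16 t 20.6 tcp [548.1 147.  -15.2] w 0.8 F [-2.1 -0.6  4.6]
end t 20.8 tcp [548.9 147.2  -5.1] w 0.2 F [-0.1  0.3  0.6]
```

```bash
sed -i 's/^H=120/H=100/; s/floor=6):/floor=6):\n    h=h-20.5/; s/^def place(p,th,h,op,floor):/&\n    h=h-20.5/' h.py; sed -i 's/st("down")$/ctrl.wait(.1); st("down")/' h.py
python3 - <<'E'
from h import *
print("grip_depth",ctrl.grip_depth)
ctrl.move_linear([548,147,100-40],rate=200)
pick((495.4,189),YAW,2.5,72,15)
E
```

```text
grip_depth 18.8
down t 24.1 tcp [496.4 189.3 -10.9] w 72.2 F [-0.3 -1.  -0.9]
shut t 24.6 tcp [495.6 189.1 -11.7] w 49.8 F [-0.1  0.2  2.5]
up t 25.6 tcp [494.6 188.8  98.8] w 49.9 F [ 0.2 -0.1 -1.6]
```

Run:
```python
from h import *
print(DISH)
place(DISH,YAW,2.5,66,3)
pick((592.4,293.3),YAW,35,40,15)
```

```text
[ 465.63625134 -151.79796489]
at t 28.2 tcp [ 465.4 -151.7  -14.7] w 50.1 F [-0.1  0.4  0.9]
free t 29.9 tcp [ 464.9 -151.5   98.9] w 65.7 F [-0.2 -0.1 -0.5]
down t 33.1 tcp [593.6 293.7  22.1] w 40.2 F [0.5 0.2 1. ]
shut t 33.6 tcp [592.6 293.4  20.9] w 15.4 F [-0.9  0.6  2.1]
up t 34.4 tcp [591.7 293.   99. ] w 15.2 F [-0.7  0.9 -0.6]
```

Run:
```python
from h import *
c,im=pic("top","t2"); g=cv2.cvtColor(im,cv2.COLOR_BGR2GRAY)
u=proj(c,[[*DISH,17]])[0]; print("exp px",u)
m=255-hsv(im,(60,90,0),(100,255,255)); m=cv2.morphologyEx(m,cv2.MORPH_OPEN,np.ones((5,5)))
for t in (90,110):
    k=np.zeros_like(g); cv2.circle(k,tuple(int(round(x)) for x in u),24,255,-1); b=np.vstack(blobs(cv2.inRange(g,t,255)&k,15)); e=cv2.minEnclosingCircle(b); print(e,ray(c,[e[0]],17))
# base black top
k=np.zeros_like(g); cv2.circle(k,(484,270),24,255,-1); b=blobs(cv2.inRange(g,0,40)&k,100)[0]
e=cv2.fitEllipse(cv2.convexHull(b)); print("base",e,ray(c,[e[0]],15))
```

```text
exp px [422.9086402  273.78986067]
((423.0, 274.0), 24.000099182128906) [[ 465.2832609  -151.87762349]]
((423.38543701171875, 274.03936767578125), 16.919469833374023) [[ 465.12885429 -152.47392862]]
base ((483.0754089355469, 269.3554382324219), (40.354888916015625, 43.566158294677734), 133.0864715576172) [[ 458.31627389 -249.34778201]]
```

Run:
```python
from h import *
place((465.4,-151.9),YAW,35,34,3)
pick((605,97.5),YAW,3,64,20)
w=ctrl.read_state()["width"]*95; assert 42<w<46,w
place((458.2,-249.4),YAW,3,58,15)
```

```text
at t 37.3 tcp [ 465.3 -151.9   17.9] w 15.1 F [-0.3 -0.2  0.1]
free t 38.7 tcp [ 464.8 -151.6   99.2] w 34.1 F [0.4 0.7 0.2]
down t 41.6 tcp [606.1  97.6 -10.1] w 64.1 F [-0.6  0.1  0.2]
shut t 42.1 tcp [605.3  97.5 -11.1] w 43.0 F [-0.2 -0.3  1.8]
up t 43.1 tcp [604.1  97.4  98.7] w 43.3 F [-0.4  0.4 -0.1]
at t 45.8 tcp [ 458.  -249.3   -2.2] w 43.1 F [ 0.9  0.2 -1.5]
free t 47.4 tcp [ 457.6 -249.    99. ] w 58.2 F [-0.3 -0.2 -0.2]
```

Run:
```python
from h import *
for src,end in (((501.2,92.8),RED),((488.2,290.3),BLUE)):
    th=np.pi/2+YAW
    pick(src,th,5,50,12)
    w=ctrl.read_state()["width"]*95; assert 27<w<32,w
    place(end-30*X,th,5,44,3)
q=ctrl.read_state()["qpos"]; q=np.array(q); q[0]=1.24; ctrl.set_joints(q); st("clear")
pic("top","t3"); pic("scene","s3")
a=cv2.imread("pics/t3.png")[130:320,345:560]; b=cv2.imread("pics/s3.png")
cv2.imwrite("pics/v7.png",np.hstack([cv2.resize(a,(509,450)),cv2.resize(b[220:380,120:223],(290,450))]))
```

```text
down t 50.2 tcp [502.3  92.8  -8.3] w 50.0 F [ 0.3 -0.   0.5]
shut t 50.6 tcp [501.4  92.9  -9.2] w 29.3 F [-0.3 -0.6  1.3]
up t 51.6 tcp [500.4  92.7  98.9] w 29.2 F [ 0.1  0.  -0.4]
at t 54.3 tcp [ 526.4 -268.1  -12.3] w 29.5 F [-0.1 -0.1 -0.1]
free t 55.9 tcp [ 525.9 -267.7   98.8] w 43.6 F [ 0.  -0.3  0.6]
down t 59.4 tcp [489.2 290.8  -8.2] w 50.2 F [-0.  -0.1  0.4]
shut t 59.9 tcp [488.4 290.4  -9.2] w 29.6 F [-0.7 -0.5  1.9]
up t 60.9 tcp [487.4 289.9  98.8] w 29.4 F [-1.3 -0.6 -0.5]
at t 63.9 tcp [ 534.9 -162.1  -12.2] w 29.4 F [-0.3  0.4 -1.2]
free t 65.5 tcp [ 534.3 -161.9   98.9] w 44.0 F [ 0.4 -0.2 -0.1]
clear t 68.4 tcp [130.5 542.9  98.9] w 44.0 F [0.2 0.  0.1]
```

View pics/v7.png

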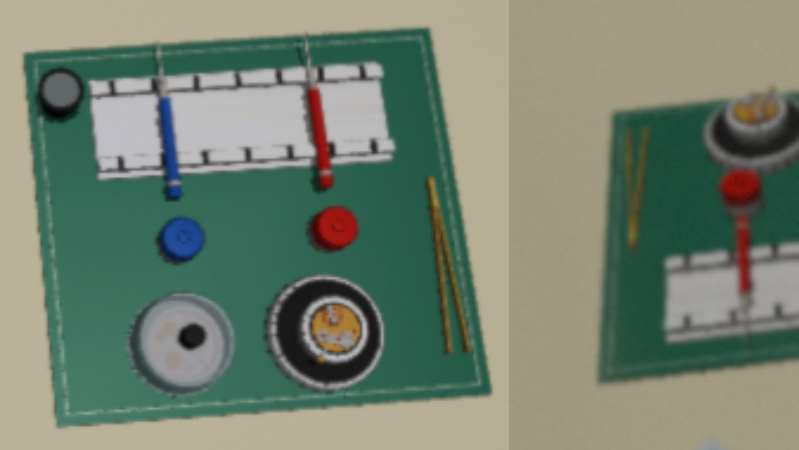

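Run:
```python
from h import *
c=cal("top"); im=cv2.imread("pics/t3.png"); g=cv2.cvtColor(im,cv2.COLOR_BGR2GRAY)
def chk(n,m,P,r,end,z):
    u=proj(c,[[*P,z]])[0]; k=np.zeros_like(g); cv2.circle(k,tuple(np.round(u).astype(int).tolist()),r,255,-1)
    e=cv2.minEnclosingCircle(np.vstack(blobs(m&k,8))); w=ray(c,[e[0]],z)[0]; d=w-end; print(n,w.round(1),"rel x,y",(d@X).round(1),(d@Y).round(1),"rpx",round(e[1],1))
chk("red",red(im),RED-30*X,14,RED,22); chk("blue",blue(im),BLUE-30*X,14,BLUE,22)
chk("green",hsv(im,(45,120,25),(80,255,255)),np.array([597.2,202.5]),15,np.array([597.2,202.5]),25)
chk("holder",cv2.inRange(g,90,255),BASE,16,BASE,33)
chk("knob/base",cv2.inRange(g,0,45),DISH,10,BASE,53)
ctrl.close_job()
```

```text
red [ 526.5 -267.6] rel x,y -30.2 0.6 rpx 9.2
blue [ 534.5 -161.9] rel x,y -30.6 0.3 rpx 8.9
green [597.2 202.5] rel x,y -0.0 -0.0 rpx 9.8
holder [ 457.2 -246.8] rel x,y -1.0 2.6 rpx 14.5
knob/base [ 464.8 -147.8] rel x,y -1.1 101.9 rpx 5.1
the job is handed in; nothing more can be done
```

The kit is set out on the mat and the job is handed in. The last checks, taken with the top camera just before that, all fall within the limits. The interface reports no verdict.

| Item | Measured position | Allowed |
|---|---|---|
| Red cup | 30.2 mm in front of its handle end, 0.6 mm off the line | 17–45 mm, within 12 mm |
| Blue cup | 30.6 mm in front of its handle end, 0.3 mm off the line | 17–45 mm, within 12 mm |
| Green cup | not moved | within 20 mm |
| Holder | about 3 mm from the base centre | within 12 mm |
| Dish (before the cover went on) | about 97 to 98 mm left of the base centre, under 1 mm off in x | 78–118 mm, within 18 mm |
| Cover | placed where the dish was measured | within 8 mm of the dish |

- **Cover check:** the knob measured 101.9 mm left of the base centre, about 4 mm further left than the dish. The picture shows the cover seated over the dish. The dark-blob fit on the knob reads 1 to 2 mm off, and the cover has 5 mm of play.
- **Missed grasps:** the first two attempts on the dish closed above it without moving it. The fingertips turned out to be about 20 mm higher than the reported tool point. I found this by touching the tray floor with the closed fingers, and corrected every later height for it.
- **Time and forces:** the job took about 68 s of the 128 s allowed. The wrist-force readings I took stayed below about 5 N.

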